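# Shut and latch the loaded test kiln

## Robot

A 6-joint arm with a two-finger parallel gripper is mounted at the origin on the work surface. World frame = base frame: x ahead of the robot, y to its left, z up, the work surface at z = 0. Lengths are in m, angles in rad, forces in N, time in s.
With the tool pointing down it reaches from about 0.275 to 0.825 m from the base axis. Payload 5.2 kg.
Tool frame: the origin (TCP) lies midway between the tips of the shut fingers; the grasp point (between the pads) lies 19 mm behind it (robot.grip_depth is the distance from the TCP to the grasp point, in m); z points along the fingers, y is the line along which they close (so a half turn about z gives the same grasp; the last joint's range is limited). The gripper opens to 93 mm and grips with 3 to 60 N. Pads are 15 mm wide; open, the fingers measure 128 mm over their backs; the gripper's body (75 mm by 188 mm) begins 65 mm behind the grasp point.
Start: joints at [1.083, 0.259, 1.535, -0, 1.348, -0.203], TCP at [0.155, 0.528, 0.219] pointing down, gripper open.
Joint ranges: [-3.14, 3.14], [-0.91, 2.08], [0.19, 2.58], [-1.22, 4.36], [0.22, 2.71], [-3.12, 3.12]. Speed limits (rad/s): [2.57, 2.57, 3.14, 3.14, 3.14, 3.14].

## Interface

Orientations are given as a unit quaternion [x, y, z, w].
In Python, from plant import robot gives the robot as it stands.
- The arm moves only by the tool send_rows, never from a script. Its argument "commands" is a list of rows, each a list of 6 numbers: the shift along the tool's x, y, z scaled (see below), then the turn, a rotation vector about the tool's x, y, z scaled (see below). A call has 1 to 10 rows; each row is the pose to reach, as a shift and turn from the pose commanded when the call began, along the tool's axes at that moment; what a row does not reach only later rows make up. The controller multiplies each number of a shift by 0.8 m and each number of a turn by pi/4 rad. A row lasts 1/8 s, in which the tool goes at most 62.5 mm and 10.7 degrees, less where a joint would pass 70% of its speed; a pose out of reach is approached as far as the arm can. A call with a number of a shift or a turn outside -1 to 1 is refused whole. A call with a gripper value outside its range is refused whole. "claw" is the closure, from 0 (fully open) to 1 (shut), set as the call begins (left out, the last holds). The fingers move at their own pace and stop on an object; "newtons" is the grip in N (left out, the last holds). Time passes only in rows, so rows that repeat a pose let the fingers close. It gives the time, the measured TCP pose, the force, the opening and the grip force at its end, in the units of the state.
- robot.get_obs(): the state, without advancing time (a new reading comes with each control period).
- robot.read_camera(name): name is "side" or "top" or "wrist"; returns (picture, depth): 400x640x3 uint8, red, green, blue; 400x640 float32, m along the optical axis (not along the pixel's ray), 0 where there is no reading.
- robot.calibration(name): a dict with "fx", "fy", "cx", "cy" (pixels), "k1" (the pictures are not rectified: a ray, as slopes to the right and down, at radius r is drawn at 1 + k1 r^2 times it, then the intrinsics apply), "R" (3x3) and "t" (3): a world point X has camera coordinates R X + t; the wrist camera has in their place "T_tool_cam" (4x4, takes a point from camera to tool coordinates, whose origin is the TCP and whose axes are the flange's). Camera axes: x right, y down, z forward; pixel columns grow to the right and rows downward; lengths in m; the calibration is good to about 2 mm. A picture is of the moment at which its call begins: read the wrist's pose just before it. calibration takes no time and is no camera call.
- robot.finish_job(): hands the job in; it is judged then, once.
The state is a dict: "clock": time; "joint_pos": joint angles; "qvel": joint speeds; "tau": joint torques, N m; "tcp_pos": TCP position; "eef_rot": TCP orientation; "wrist_force": force on the tool from outside, world axes, zero at the start; "wrist_torque": the same for the moment, N m; "grip_width": opening from 0.0 (shut) to 1.0 (fully open); "grip_force": force on a finger pad.
Only numpy, scipy, OpenCV 4.12 (cv2) and the standard library are available. Lean on these libraries where they do the work, as an engineer would, in place of code of your own. Each camera call takes 0.05 s, during which the arm holds its last target. There are 200 camera calls.

## Task

The little tabletop kiln is loaded and its door stands open. With the fingertips gently push the door fully shut without slamming it, then push the red-gripped latch bar on the door all the way down into its keeper. Leave the cup, cutter, glaze jar and brush pot in front of the kiln standing where they are, and end with the hand clear.

Things in the scene. Friction and masses are not known exactly. Their poses are not given: they have to be found in the camera images.
- kiln: Steel tabletop test kiln on a black control base, fixed; 240 deep (x), 240 wide (y), 270 high. Origin: centre of its underside, on the table. Its front (plane at own x = -120) looks along own -x, own +y is the hinge side, z up. It stands turned so that the front looks to the robot's right and the hinge is at the end nearer the robot.
- door_hinge (a point): Point on the upright hinge axis of the blue door, in the casing's front plane (kiln frame -120, +110, 215). Axes as the kiln's. The door is 195 wide from the hinge, 30 thick (standing out in front of that plane), its lower edge 90 and its upper edge 265 above the table; things up to 85 high stand clear under it.
- door (a joint): Opening angle of the door, rad: 0 fully shut (end stop), grows as it opens (clockwise seen from above), starts at 0.55 to 1.1. The hinge is stiff (about 0.2 N m): the door stays where it is left. No spring, no catch.
- door_face (a point): Point on the door's outer face, 125 from the hinge and 220 above the table, a flat free spot for pushing. Moves with the door. Own -x points straight out of the outer face, own -y from the hinge to the free edge, z up. Lower down, 140 above the table and 98 from the hinge, a ceramic peephole plug stands 14 out of the face.
- latch (a joint): Angle of the latch bar, which turns on the outside of the door near its free edge, rad: 0 is straight up, 1.571 is level and fully down in the keeper (end stop), pointing away from the hinge past the free edge. Starts 0 to 0.5. Friction (about 0.07 N m) keeps it where it is left, no spring. The fingertips do not slide well on its grip: follow its arc.
- latch_pivot (a point): Centre of the latch's pivot, in the middle of the 6 thick, 14 wide bar: 170 from the hinge, 18 out from the door's outer face, 215 above the table. Moves with the door, and turns with the bar.
- latch_grip (a point): Centre of the red cylindrical grip at the end of the latch bar: 24 diameter, 36 long, its axis straight out of the door's face; centre 65 from the pivot's axis and 39 out from the outer face (it spans 21 to 57 out). Moves with door and bar.
- keeper (a point): Middle of the ledge of the fixed keeper bracket on the casing's front (kiln frame -168, -98, 208), on which the lowered bar rests. 12 wide along the kiln's y; its front lip reaches 222 above the table and 64 out from the casing's front plane. Once down, the bar is held behind the lip; with the door still ajar (over about 0.03 rad) the bar strikes the lip instead.
- cup: Loose bisque (pale terracotta) cup standing on the table, 68 diameter at the rim, 70 high, origin at the centre of its underside, z up.
- cutter: Loose round steel ring cutter standing on the table, 76 outside diameter, 45 high, origin at the centre of its underside.
- glaze: Loose blue glaze jar with white cap, 56 diameter, 70 high, origin at the centre of its underside.
- brushes: Loose clear pot with paint brushes, 68 diameter, 100 high, brushes up to 230 high and 35 out from its axis, origin at the centre of its underside. Stands farther out from the kiln's front, beyond the reach of the door.

How it is judged:
By the outcome, as a careful person would: the job done as asked, in the order asked, and still so for the second after the job is handed in, with the robot touching nothing.
It also fails if it takes over 48 s, if anything falls off the work surface, if the arm or the gripper's body presses on something with over 40 N, if the wrist force passes 120 N, or if a joint passes its speed limit or range.

## Working session

There is one attempt and no reset: what is moved stays moved. The work goes in short steps, Python scripts to look and compute and a tool call to move; the robot and the scene stay as the last step left them, time stands still between calls to the robot, and variables do not carry over. Pictures are saved under pics/ and viewed, at most 10 in all, crops included, and the job is handed in when it is done.

Besides the shell and the picture viewer there is one more tool, called after ">>>" as name([rows], argument=value, ...), one row to a line, values as JSON. send_rows: Moves the arm, as the interface text tells. Its arguments: {"type":"object","properties":{"commands":{"type":"array"},"claw":{"type":"number"},"newtons":{"type":"number"}},"required":["commands"]}

```bash
ls; mkdir -p pics
python3 - <<'E'
from plant import robot
import cv2,numpy as np
print(robot.get_obs())
for n in("side","top"):
    p,d=robot.read_camera(n); np.savez(n+"0.npz",p=p,d=d)
    cv2.imwrite(f"pics/{n}0.png",p[:,:,::-1]); print(n,robot.calibration(n))
E
```

```text
pics
{'clock': 0.0, 'joint_pos': array([ 1.08319495e+00,  2.59344051e-01,  1.53609394e+00, -3.70817901e-05,
        1.34801029e+00, -2.02795393e-01]), 'qvel': array([-0.00044545, -0.00032824,  0.00105115,  0.00044529,  0.00055611,
       -0.00109038]), 'tau': array([-1.14336963e-03, -4.37309968e+01, -2.84000266e+01,  7.15980702e-02,
        4.16162505e-02, -1.63199597e-04]), 'tcp_pos': array([0.15425359, 0.52734084, 0.2178128 ]), 'eef_rot': array([ 1.41918059e-01,  9.89877974e-01, -8.79199331e-04, -2.96944837e-04]), 'wrist_force': array([ 0.30371961, -0.01558452,  0.11952791]), 'wrist_torque': array([-0.05933647,  0.06437353,  0.03682653]), 'grip_force': 0.0, 'grip_width': 0.995502027402539}
side {'fx': 440.8022792323412, 'fy': 440.8022792323412, 'cx': 325.7447399070993, 'cy': 197.65650878531932, 'k1': -0.08329978792527336, 'R': array([[ 0.99457306, -0.10206462,  0.02018009],
       [-0.05634921, -0.69149113, -0.72018385],
       [ 0.08745964,  0.71513833, -0.69348971]]), 't': array([-0.58462309,  0.07557261,  1.18465789])}
top {'fx': 516.0866733043588, 'fy': 516.0866733043588, 'cx': 324.46148939701055, 'cy': 204.12832194569037, 'k1': -0.168964559618891, 'R': array([[-0.01561803, -0.99975849,  0.01546106],
       [-0.99524911,  0.01405769, -0.09634097],
       [ 0.09610035, -0.01689227, -0.9952283 ]]), 't': array([-0.11838841,  0.59149015,  1.39081535])}
```

View pics/top0.png

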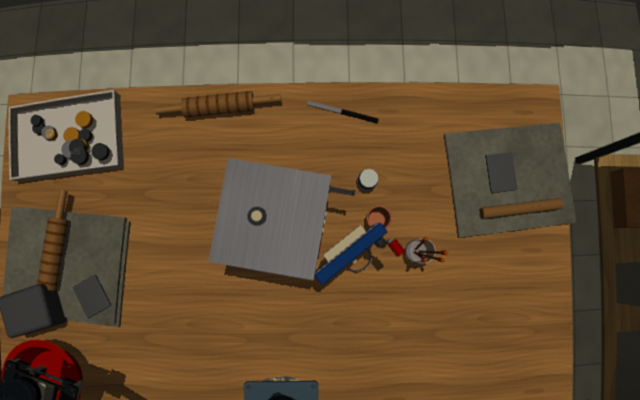

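View pics/side0.png

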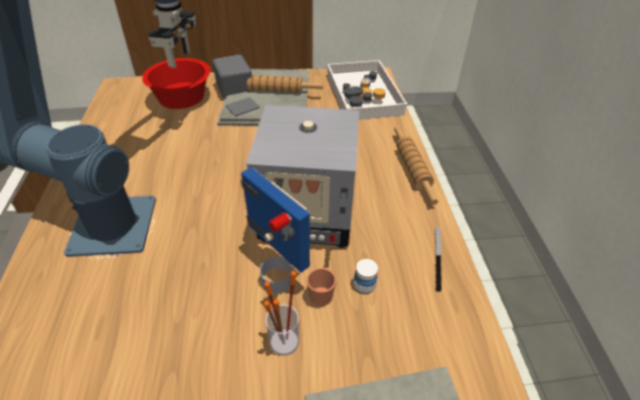

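The top view shows the kiln roof (corners about 229,158 / 331,175 / 317,280 / 210,263). The blue door's top edge runs from (317,283) to (385,230) and the red grip is at (397,247). The jar is at (368,180), the cup at (377,217), the cutter under the door near (365,258), and the brushes at (420,252).

```bash
cat > h.py <<'E'
import numpy as np, cv2
from plant import robot
def rays(c,uv):
    x=(np.asarray(uv,float)-[c["cx"],c["cy"]])/[c["fx"],c["fy"]]
    s=x.copy()
    for _ in range(20): s=x/(1+c["k1"]*(s**2).sum(-1,keepdims=True))
    return np.concatenate([s,np.ones(s.shape[:-1]+(1,))],-1)
def cloud(n,d):
    c=robot.calibration(n); v,u=np.mgrid[:400,:640]
    P=rays(c,np.stack([u,v],-1).reshape(-1,2))*d.reshape(-1,1)
    return ((P-c["t"])@c["R"]).reshape(400,640,3)
def onplane(n,uv,z):
    c=robot.calibration(n); r=rays(c,uv)@c["R"]; o=-c["R"].T@c["t"]
    return o+r*((z-o[2])/r[:,2:])
def load(n):
    f=np.load(n+".npz"); return f["p"],f["d"]
E
python3 - <<'E'
from h import *
np.set_printoptions(precision=4,suppress=True)
for n in("top","side"):
    p,d=load(n+"0"); X=cloud(n,d); hsv=cv2.cvtColor(p,cv2.COLOR_RGB2HSV); H,S,V=cv2.split(hsv)
    print(n,"table z",np.median(X[300:330,450:520,2]) if n=="top" else np.median(X[330:360,120:200,2]))
    roi=(abs(X[...,0]-.4)<.25)&(X[...,1]>-.3)&(X[...,1]<.2)
    blue=(H>100)&(H<125)&(S>140)&roi; red=((H<6)|(H>174))&(S>180)&roi&(V>90)
    roof=roi&(abs(X[...,2]-.27)<.008)&(S<70)
    for nm,m,z in(("roof",roof,.27),("doortop",blue&(abs(X[...,2]-.265)<.006),.265),("red",red,None)):
        m=cv2.morphologyEx(m.astype(np.uint8),cv2.MORPH_OPEN,np.ones((3,3)) if nm=="roof" else np.ones((2,2)))
        if m.sum()<5: print(nm,"none");continue
        if nm=="red":
            k,l,st,ce=cv2.connectedComponentsWithStats(m)
            for i in range(1,k):
                if st[i,4]>8: print("red",st[i],ce[i],np.median(X[l==i],0),X[l==i].min(0),X[l==i].max(0))
            continue
        v,u=np.nonzero(m); W=onplane(n,np.stack([u,v],-1),z)
        r=cv2.minAreaRect((W[:,:2]*1000).astype(np.float32)); print(nm,m.sum(),"z",np.median(X[m>0][:,2]),r,"\n",cv2.boxPoints(r))
    # tabletop items: clusters by height map, print
for n,uv,z in(("top",[368,178],.07),("top",[377,215],.07),("top",[417,250],.10),("side",[366,269],.07),("side",[321,279],.07),("side",[283,318],.1)):
    print(n,uv,onplane(n,[uv],z))
E
```

```text
top table z -0.00017743914933874557
roof 10589 z 0.27144359608904334 ((536.34326171875, 2.2989349365234375), (242.3178253173828, 240.97828674316406), 79.48332977294922) 
 [[ 395.764   -94.8329]
 [ 632.6943 -138.8166]
 [ 676.9225   99.4307]
 [ 439.9922  143.4145]]
doortop 980 z 0.26463584500391746 ((451.23175048828125, -184.59222412109375), (28.405284881591797, 192.3112335205078), 37.82395553588867) 
 [[ 381.0469 -117.3486]
 [ 498.9793 -269.255 ]
 [ 521.4166 -251.8358]
 [ 403.4842  -99.9294]]
red [392 241  13  15 109] [397.9908 248.1009] [ 0.4633 -0.286   0.2892] [ 0.4462 -0.3478 -0.0047] [ 0.4793 -0.2722  0.2939]
side table z -9.445099201858397e-05
roof 6137 z 0.2711120028345306 ((535.595703125, -2.523101806640625), (251.81201171875, 240.3181610107422), 79.60858917236328) 
 [[ 394.6975 -104.6908]
 [ 631.0741 -148.0374]
 [ 676.4939   99.6446]
 [ 440.1173  142.9912]]
doortop 882 z 0.26469866846451434 ((454.86968994140625, -192.79733276367188), (29.84711456298828, 192.7139129638672), 37.69498062133789) 
 [[ 384.1428 -125.6774]
 [ 501.9792 -278.1675]
 [ 525.5966 -259.9173]
 [ 407.7601 -107.4272]]
red [271 214  19  16 184] [280.625  221.7228] [ 0.4685 -0.2897  0.2869] [ 0.4496 -0.3027  0.1869] [ 0.4835 -0.2197  0.2923]
red [331 237   4   5  19] [332.5789 239.1053] [ 0.5908 -0.1379  0.047 ] [ 0.5859 -0.1391  0.0371] [ 0.5936 -0.1358  0.0551]
top [368, 178] [[ 0.6548 -0.2449  0.07  ]]
top [377, 215] [[ 0.5545 -0.2667  0.07  ]]
top [417, 250] [[ 0.4588 -0.3663  0.1   ]]
side [366, 269] [[ 0.6534 -0.2543  0.07  ]]
side [321, 279] [[ 0.5477 -0.2729  0.07  ]]
side [283, 318] [[ 0.4599 -0.3829  0.1   ]]
```

```bash
cat >> h.py <<'E'
import sys,json
def plan(start,targets):
    """start=(x,y,z,yaw of tool y deg), targets=[(x,y,z,yaw,nrows)...] tool down; prints rows"""
    x0,y0,z0,a0=start; a=np.radians(a0)
    Y=np.array([np.cos(a),np.sin(a),0]); X=np.array([-np.sin(a),np.cos(a),0]); Z=np.array([0,0,-1.])
    cur=np.array(start,float); out=[]
    for t in targets:
        t,n=np.array(t[:4],float),int(t[4])
        for i in range(1,n+1):
            q=cur+(t-cur)*i/n; d=q[:3]-[x0,y0,z0]
            out.append([round(float(d@e)/.8,4) for e in(X,Y,Z)]+[0,0,round(-np.radians(q[3]-a0)/(np.pi/4),3)])
        cur=t
    print(len(out),json.dumps(out).replace(" ","")); return tuple(cur)
def pose():
    o=robot.get_obs(); from scipy.spatial.transform import Rotation as R
    M=R.from_quat(o["eef_rot"]).as_matrix()
    print("t",round(o["clock"],2),"tcp",o["tcp_pos"].round(4),"yaw",np.degrees(np.arctan2(M[1,1],M[0,1])).round(2),"zax",M[:,2].round(3),"F",o["wrist_force"].round(2),"grip",round(o["grip_width"],2))
E
python3 - <<'E'
from h import *
pose()
s=(.155,.528,.219,73.7)
s=plan(s,[(.155,.528,.42,73.7,4),(.34,.42,.42,45,6)])
s=plan(s,[(.46,.15,.43,15,7),(.46,-.0,.43,2,3)])
s=plan(s,[(.44,-.235,.43,-35,6)])
s=plan(s,[(.433,-.235,.3,-52.2,5)])
E
```

```text
t 0.1 tcp [0.1543 0.5274 0.2179] yaw 73.68 zax [-0.001 -0.001 -1.   ] F [ 0.7  -0.64 -0.09] grip 1.0
10 [[0.0,0.0,-0.0628,0,0,-0.0],[0.0,0.0,-0.1256,0,0,-0.0],[0.0,0.0,-0.1884,0,0,-0.0],[0.0,0.0,-0.2512,0,0,-0.0],[-0.0433,-0.0108,-0.2512,0,0,0.106],[-0.0866,-0.0216,-0.2512,0,0,0.213],[-0.1299,-0.0323,-0.2512,0,0,0.319],[-0.1732,-0.0431,-0.2512,0,0,0.425],[-0.2165,-0.0539,-0.2512,0,0,0.531],[-0.2598,-0.0647,-0.2512,0,0,0.638]]
10 [[-0.0492,-0.0189,-0.0018,0,0,0.095],[-0.0985,-0.0379,-0.0036,0,0,0.19],[-0.1477,-0.0568,-0.0054,0,0,0.286],[-0.197,-0.0758,-0.0071,0,0,0.381],[-0.2462,-0.0947,-0.0089,0,0,0.476],[-0.2955,-0.1136,-0.0107,0,0,0.571],[-0.3447,-0.1326,-0.0125,0,0,0.667],[-0.3889,-0.1768,-0.0125,0,0,0.763],[-0.4331,-0.221,-0.0125,0,0,0.859],[-0.4773,-0.2652,-0.0125,0,0,0.956]]
6 [[-0.0488,-0.0059,0.0,0,0,0.137],[-0.0976,-0.0117,0.0,0,0,0.274],[-0.1463,-0.0176,0.0,0,0,0.411],[-0.1951,-0.0235,0.0,0,0,0.548],[-0.2439,-0.0294,0.0,0,0,0.685],[-0.2927,-0.0352,0.0,0,0,0.822]]
5 [[-0.001,-0.0014,0.0325,0,0,0.076],[-0.002,-0.0029,0.065,0,0,0.153],[-0.003,-0.0043,0.0975,0,0,0.229],[-0.004,-0.0057,0.13,0,0,0.306],[-0.005,-0.0072,0.1625,0,0,0.382]]
```

>>> send_rows([
  [0,0,-0.063,0,0,0],
  [0,0,-0.126,0,0,0],
  [0,0,-0.188,0,0,0],
  [0,0,-0.251,0,0,0],
  [-0.043,-0.011,-0.251,0,0,0.106],
  [-0.087,-0.022,-0.251,0,0,0.213],
  [-0.13,-0.032,-0.251,0,0,0.319],
  [-0.173,-0.043,-0.251,0,0,0.425],
  [-0.217,-0.054,-0.251,0,0,0.531],
  [-0.26,-0.065,-0.251,0,0,0.638],
], claw=1, newtons=20)

```text
clock: 1.35
tcp_pos: [0.3404, 0.4187, 0.419]
eef_rot: [0.384, 0.923, -0.0, -0.0]
wrist_force: [-0.1, 0.6, -0.1]
grip_width: 0.012
grip_force: 0.0
```

>>> send_rows([
  [-0.049,-0.019,-0.002,0,0,0.095],
  [-0.099,-0.038,-0.004,0,0,0.19],
  [-0.148,-0.057,-0.005,0,0,0.286],
  [-0.197,-0.076,-0.007,0,0,0.381],
  [-0.246,-0.095,-0.009,0,0,0.476],
  [-0.296,-0.114,-0.011,0,0,0.571],
  [-0.345,-0.133,-0.0125,0,0,0.667],
  [-0.389,-0.177,-0.0125,0,0,0.763],
  [-0.433,-0.221,-0.0125,0,0,0.859],
  [-0.477,-0.265,-0.0125,0,0,0.956],
])

```text
clock: 2.6
tcp_pos: [0.4589, -0.0018, 0.4291]
eef_rot: [0.696, 0.718, -0.0, -0.0]
wrist_force: [0.2, 0.8, 0.2]
grip_width: 0.007
grip_force: 0.0
```

```bash
python3 -c "
from h import *
pose()"
```

```text
t 2.6 tcp [ 0.4589 -0.0018  0.4291] yaw 1.82 zax [-0.001  0.    -1.   ] F [0.24 0.79 0.25] grip 0.01
```

Tracking is good, so I'll continue to the standoff hover and take a look from there.

>>> send_rows([
  [-0.049,-0.006,0,0,0,0.137],
  [-0.098,-0.012,0,0,0,0.274],
  [-0.146,-0.018,0,0,0,0.411],
  [-0.195,-0.024,0,0,0,0.548],
  [-0.244,-0.029,0,0,0,0.685],
  [-0.293,-0.035,0,0,0,0.822],
])

```text
clock: 3.35
tcp_pos: [0.4389, -0.2367, 0.4291]
eef_rot: [0.888, 0.46, -0.0, -0.0]
wrist_force: [1.2, -0.1, -0.1]
grip_width: 0.005
grip_force: 0.0
```

>>> send_rows([
  [-0.001,-0.0014,0.0325,0,0,0.076],
  [-0.002,-0.003,0.065,0,0,0.153],
  [-0.003,-0.0043,0.0975,0,0,0.229],
  [-0.004,-0.0057,0.13,0,0,0.306],
  [-0.005,-0.007,0.1625,0,0,0.382],
  [-0.005,-0.007,0.1625,0,0,0.382],
])

```text
clock: 4.1
tcp_pos: [0.4312, -0.2346, 0.2974]
eef_rot: [0.946, 0.324, -0.001, -0.002]
wrist_force: [-0.7, 1.0, 0.1]
grip_width: 0.003
grip_force: 0.0
```

Run:
```python
from h import *
pose()
im=[]
for n in("side","wrist"):
    p,d=robot.read_camera(n); np.savez(n+"1.npz",p=p,d=d); im.append(p)
o=robot.get_obs()
c=robot.calibration("side"); q=c["R"]@o["tcp_pos"]+c["t"]; s=q[:2]/q[2]; s=s*(1+c["k1"]*(s@s)); print("tcp px",s*c["fx"]+[c["cx"],c["cy"]])
a=cv2.resize(im[0][150:320,190:420],(800,591),interpolation=cv2.INTER_CUBIC)
cv2.imwrite("pics/side1.png",a[:,:,::-1]); cv2.imwrite("pics/wrist1.png",im[1][:,:,::-1])
```

```text
t 4.1 tcp [ 0.4312 -0.2346  0.2974] yaw -52.2 zax [-0.004  0.003 -1.   ] F [-0.73  1.04  0.1 ] grip 0.0
tcp px [261.0596507  196.66220493]
```

View pics/side1.png

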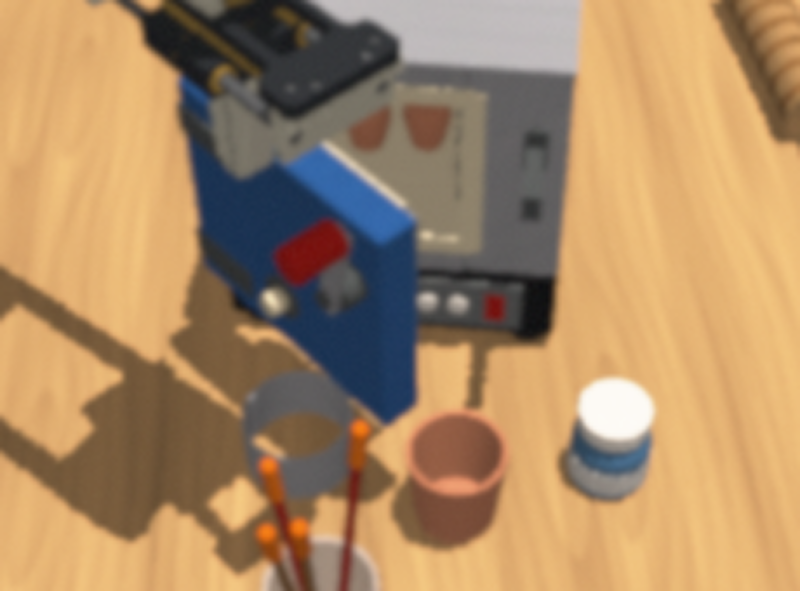

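View pics/wrist1.png

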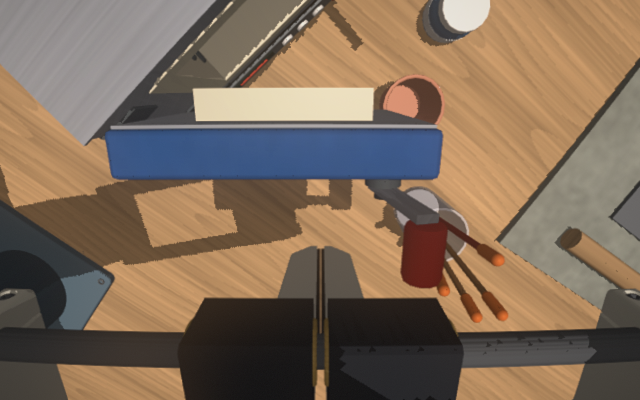

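The wrist view shows the door's top (rows 128–179, columns 108–441) square to the tool, the fingertips at (320,250) and the red grip at (425,253). In the side view the shut fingertips lie where the calibration predicts, just outside the door.

```bash
cat >> h.py <<'E'
def wcloud(d):
    from scipy.spatial.transform import Rotation as R
    c=robot.calibration("wrist"); o=robot.get_obs(); v,u=np.mgrid[:400,:640]
    P=rays(c,np.stack([u,v],-1).reshape(-1,2))*d.reshape(-1,1); T=c["T_tool_cam"]
    P=P@T[:3,:3].T+T[:3,3]
    W=P@R.from_quat(o["eef_rot"]).as_matrix().T+o["tcp_pos"]
    return P.reshape(400,640,3),W.reshape(400,640,3)
def door(p,d):
    P,W=wcloud(d); H,S,V=cv2.split(cv2.cvtColor(p,cv2.COLOR_RGB2HSV)); np.set_printoptions(precision=4,suppress=True)
    m=(H>100)&(H<125)&(S>120)&(W[...,2]>.25)&(d>0)
    if m.sum()>20:
        r=cv2.minAreaRect((W[m][:,:2]*1000).astype(np.float32)); print("door z",np.median(W[m][:,2]),r); print(cv2.boxPoints(r))
    m=((H<8)|(H>172))&(S>150)&(W[...,2]>.2)&(d>0)&(V>50)
    m=cv2.morphologyEx(m.astype(np.uint8),cv2.MORPH_OPEN,np.ones((7,7)))>0
    if m.sum():
        lo,hi=np.percentile(W[m],2,0),np.percentile(W[m],98,0); r=cv2.minAreaRect((W[m][:,:2]*1000).astype(np.float32)); print("grip rect",r,"z",lo[2],hi[2])
    return W
E
python3 - <<'E'
from h import *
p,d=load("wrist1"); W=door(p,d)
m=(abs(W[...,2]-.27)<.004)&(cv2.cvtColor(p,cv2.COLOR_RGB2HSV)[...,1]<60)
b=m.copy(); b[200:]=0; ys,xs=np.nonzero(b); print(len(xs)); r=cv2.convexHull((W[b][:,:2]*1000).astype(np.float32))[:,0]; print(cv2.approxPolyDP(r,4,True)[:,0] if len(r) else 0)
E
```

```text
door z 0.26544928168746385 ((455.5748596191406, -182.35760498046875), (28.497379302978516, 192.2268524169922), 37.648799896240234)
[[ 385.5852 -114.9613]
 [ 503.0012 -267.1607]
 [ 525.5645 -249.7539]
 [ 408.1486  -97.5545]]
grip rect ((466.651611328125, -283.21185302734375), (35.60295486450195, 23.074533462524414), 38.07857894897461) z 0.28073514817233847 0.2915296265269382
18699
[[ 503.0419 -115.4165]
 [ 436.9276  -21.8644]
 [ 408.5071  -34.4272]
 [ 397.522   -95.5598]]
```

```bash
cat >> h.py <<'E'
HX=np.array([.4075,-.098])
def at(th,along,out,z,n,yaw=None):
    a=np.radians(th); u=np.array([np.cos(a),np.sin(a)]); nn=np.array([u[1],-u[0]])
    q=HX+along*u+out*nn; return (q[0],q[1],z,th if yaw is None else yaw,n)
E
python3 - <<'E'
from h import *
s=(.433,-.235,.3,-52.2)
s=plan(s,[at(-52.2,.125,.062,.218,4),at(-52.2,.125,.038,.218,5)])
s=plan(s,[at(t,.125,.037,.218,1) for t in np.linspace(-52.2,-34,11)[1:]])
s=plan(s,[at(t,.125,.037,.218,1) for t in np.linspace(-34,-18,11)[1:]])
s=plan(s,[at(t,.125,.037,.218,1) for t in np.linspace(-18,-12,11)[1:]])
E
```

```text
9 [[0.0006,0.0003,0.0256,0,0,-0.0],[0.0011,0.0007,0.0512,0,0,-0.0],[0.0017,0.001,0.0769,0,0,-0.0],[0.0023,0.0014,0.1025,0,0,-0.0],[0.0083,0.0014,0.1025,0,0,-0.0],[0.0143,0.0014,0.1025,0,0,-0.0],[0.0203,0.0014,0.1025,0,0,-0.0],[0.0263,0.0014,0.1025,0,0,-0.0],[0.0323,0.0014,0.1025,0,0,-0.0]]
10 [[0.0062,0.0014,0.0,0,0,-0.04],[0.0113,0.0026,0.0,0,0,-0.081],[0.0163,0.0037,0.0,0,0,-0.121],[0.0214,0.0046,0.0,0,0,-0.162],[0.0265,0.0053,0.0,0,0,-0.202],[0.0317,0.0059,0.0,0,0,-0.243],[0.0368,0.0064,0.0,0,0,-0.283],[0.042,0.0066,0.0,0,0,-0.324],[0.0472,0.0067,0.0,0,0,-0.364],[0.0524,0.0066,0.0,0,0,-0.404]]
10 [[0.0044,0.0012,0.0,0,0,-0.036],[0.0088,0.0023,0.0,0,0,-0.071],[0.0132,0.0033,0.0,0,0,-0.107],[0.0177,0.0042,0.0,0,0,-0.142],[0.0222,0.0049,0.0,0,0,-0.178],[0.0267,0.0055,0.0,0,0,-0.213],[0.0312,0.006,0.0,0,0,-0.249],[0.0358,0.0064,0.0,0,0,-0.284],[0.0403,0.0066,0.0,0,0,-0.32],[0.0449,0.0067,0.0,0,0,-0.356]]
10 [[0.0016,0.0005,0.0,0,0,-0.013],[0.0033,0.0009,0.0,0,0,-0.027],[0.0049,0.0014,0.0,0,0,-0.04],[0.0066,0.0018,0.0,0,0,-0.053],[0.0082,0.0022,0.0,0,0,-0.067],[0.0099,0.0026,0.0,0,0,-0.08],[0.0116,0.003,0.0,0,0,-0.093],[0.0132,0.0033,0.0,0,0,-0.107],[0.0149,0.0037,0.0,0,0,-0.12],[0.0166,0.004,0.0,0,0,-0.133]]
```

>>> send_rows([
  [0.0006,0.0003,0.0256,0,0,0],
  [0.001,0.0007,0.051,0,0,0],
  [0.0017,0.001,0.077,0,0,0],
  [0.0023,0.0014,0.1025,0,0,0],
  [0.008,0.0014,0.1025,0,0,0],
  [0.014,0.0014,0.1025,0,0,0],
  [0.02,0.0014,0.1025,0,0,0],
  [0.026,0.0014,0.1025,0,0,0],
  [0.0323,0.0014,0.1025,0,0,0],
])

```text
clock: 5.32
tcp_pos: [0.4538, -0.2207, 0.2178]
eef_rot: [0.946, 0.324, -0.0, 0.0]
wrist_force: [-1.5, -2.0, 1.0]
grip_width: 0.005
grip_force: 1.0
```

>>> send_rows([
  [0.0062,0.0014,0,0,0,-0.04],
  [0.0113,0.0026,0,0,0,-0.081],
  [0.0163,0.0037,0,0,0,-0.121],
  [0.0214,0.0046,0,0,0,-0.162],
  [0.0265,0.0053,0,0,0,-0.202],
  [0.0317,0.0059,0,0,0,-0.243],
  [0.0368,0.0064,0,0,0,-0.283],
  [0.042,0.0066,0,0,0,-0.324],
  [0.0472,0.0067,0,0,0,-0.364],
  [0.0524,0.0066,0,0,0,-0.404],
])

```text
clock: 6.58
tcp_pos: [0.4902, -0.1991, 0.2174]
eef_rot: [0.883, 0.47, 0.0, 0.0]
wrist_force: [0.6, -3.8, -0.7]
grip_width: 0.002
grip_force: 1.4
```

Run:
```python
from h import *
pose(); p,d=robot.read_camera("wrist"); door(p,d)
```

```text
t 6.58 tcp [ 0.4902 -0.1991  0.2174] yaw -33.93 zax [ 0. -0. -1.] F [ 0.59 -3.79 -0.71] grip 0.0
door z 0.2644285801609875 ((480.0945739746094, -160.68893432617188), (28.76064682006836, 193.2678985595703), 56.612674713134766)
[[ 391.4947 -119.5188]
 [ 552.8676 -225.8734]
 [ 568.6945 -201.8591]
 [ 407.3216  -95.5045]]
grip rect ((531.65869140625, -242.77346801757812), (10.421476364135742, 20.02191162109375), 57.13847351074219) z 0.28050967601355975 0.28982868679038154
```

Door follows (now about 33.4°, contact force a few newtons). On with the arc.

>>> send_rows([
  [0.0044,0.0012,0,0,0,-0.036],
  [0.0088,0.0023,0,0,0,-0.071],
  [0.0132,0.0033,0,0,0,-0.107],
  [0.0177,0.0042,0,0,0,-0.142],
  [0.0222,0.0049,0,0,0,-0.178],
  [0.0267,0.0055,0,0,0,-0.213],
  [0.0312,0.006,0,0,0,-0.249],
  [0.0358,0.0064,0,0,0,-0.284],
  [0.0403,0.0066,0,0,0,-0.32],
  [0.0449,0.0067,0,0,0,-0.356],
])

```text
clock: 7.88
tcp_pos: [0.5145, -0.1722, 0.2174]
eef_rot: [0.809, 0.588, -0.0, -0.0]
wrist_force: [0.2, -2.1, -1.7]
grip_width: 0.004
grip_force: 1.2
```

>>> send_rows([
  [0.0016,0.0005,0,0,0,-0.013],
  [0.0033,0.0009,0,0,0,-0.027],
  [0.0049,0.0014,0,0,0,-0.04],
  [0.0066,0.0018,0,0,0,-0.053],
  [0.0082,0.0022,0,0,0,-0.067],
  [0.0099,0.0026,0,0,0,-0.08],
  [0.0116,0.003,0,0,0,-0.093],
  [0.0132,0.0033,0,0,0,-0.107],
  [0.0149,0.0037,0,0,0,-0.12],
  [0.0166,0.004,0,0,0,-0.133],
])

```text
clock: 9.12
tcp_pos: [0.5216, -0.1606, 0.2175]
eef_rot: [0.777, 0.629, 0.0, 0.0]
wrist_force: [-0.0, -2.4, -1.5]
grip_width: 0.007
grip_force: 1.1
```

Run:
```python
from h import *
pose(); p,d=robot.read_camera("wrist"); door(p,d)
```

```text
t 9.12 tcp [ 0.5216 -0.1606  0.2175] yaw -12.0 zax [ 0. -0. -1.] F [-0.01 -2.43 -1.47] grip 0.01
door z 0.26451791667214364 ((499.0916748046875, -130.80776977539062), (28.822509765625, 191.93614196777344), 79.01216888427734)
[[ 402.1361 -126.6633]
 [ 590.5536 -163.2464]
 [ 596.0472 -134.9523]
 [ 407.6297  -98.3691]]
grip rect ((564.4032592773438, -171.60728454589844), (20.08661651611328, 56.13462829589844), 36.93857955932617) z 0.28046264460863196 0.289916783107437
```

>>> send_rows([
  [0.0008,0.0002,0,0,0,-0.007],
  [0.0016,0.0004,0,0,0,-0.013],
  [0.0024,0.0006,0,0,0,-0.02],
  [0.0032,0.0008,0,0,0,-0.026],
  [0.004,0.001,0,0,0,-0.033],
])

```text
clock: 9.8
tcp_pos: [0.5229, -0.1583, 0.2175]
eef_rot: [0.769, 0.639, -0.0, 0.0]
wrist_force: [-0.8, -5.6, -1.2]
grip_width: 0.006
grip_force: 2.8
```

>>> send_rows([
  [0.0008,0,0,0,0,0],
  [0.0016,0,0,0,0,0],
  [0.0024,0,0,0,0,0],
  [0.0024,0,0,0,0,0],
])

```text
clock: 10.3
tcp_pos: [0.5229, -0.1584, 0.2175]
eef_rot: [0.769, 0.639, -0.002, 0.001]
wrist_force: [-2.1, -11.1, -1.6]
grip_width: 0.006
grip_force: 5.4
```

The door is against its stop: force rose to 11 N with no further motion. Next I'll back off, rise and measure the grip.

>>> send_rows([
  [-0.01,0,0,0,0,0],
  [-0.03,0,0,0,0,0],
  [-0.06,0,-0.02,0,0,0],
  [-0.08,0,-0.06,0,0,0],
  [-0.08,0,-0.12,0,0,0],
  [-0.08,0,-0.15,0,0,0],
  [-0.08,0,-0.15,0,0,0],
])

```text
clock: 11.18
tcp_pos: [0.5122, -0.2197, 0.3395]
eef_rot: [0.769, 0.639, 0.001, 0.002]
wrist_force: [-0.2, 0.2, 0.2]
grip_width: 0.003
grip_force: 0.0
```

Run:
```python
from h import *
pose(); p,d=robot.read_camera("wrist"); W=door(p,d); cv2.imwrite("pics/wrist2.png",p[:,:,::-1])
```

```text
t 11.18 tcp [ 0.5122 -0.2197  0.3395] yaw -10.57 zax [ 0.004 -0.002 -1.   ] F [-0.2   0.2   0.16] grip 0.0
door z 0.2627281145178092 ((499.7410583496094, -127.90782928466797), (27.966415405273438, 191.7071075439453), 79.41100311279297)
[[ 402.9503 -124.0386]
 [ 591.3927 -159.2672]
 [ 596.5319 -131.777 ]
 [ 408.0894  -96.5484]]
grip rect ((574.6673583984375, -195.848388671875), (35.49892044067383, 23.30657386779785), 80.14776611328125) z 0.2789510697569573 0.2884469084046849
```

View pics/wrist2.png

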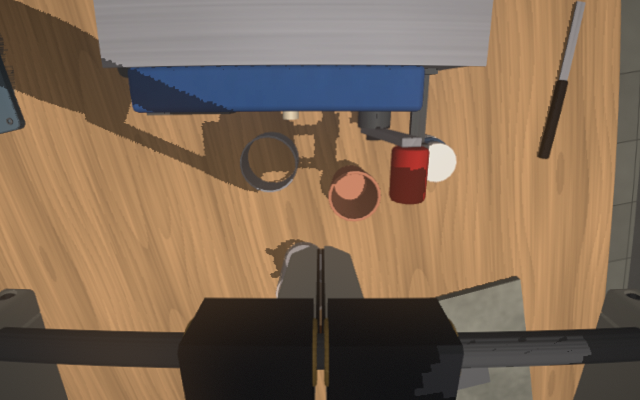

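Door is shut flush (top-edge rows 65–110, parallel to the casing) and the grip is at (410,172), upright with a slight tilt (about 0.19 rad). Next I'll push the grip sideways along its arc from the hinge side, then from above.

Run:
```python
from h import *
T=-10.55
s=at(T,.1255,.1005,.341,1)[:4]
s=plan(s,[at(T,.143,.074,.341,3),at(T,.143,.074,.272,3),at(T,.152,.074,.271,4)])
f=lambda a:at(T,.170+.065*np.sin(a)-.0295,.074,.215+.065*np.cos(a)-.008,1)
s=plan(s,[f(a) for a in np.linspace(.2,.65,9)])
s=plan(s,[f(a) for a in np.linspace(.7,1.05,8)])
```

```text
10 [[0.011,0.0073,0.0,0,0,-0.0],[0.0221,0.0146,0.0,0,0,-0.0],[0.0331,0.0219,0.0,0,0,-0.0],[0.0331,0.0219,0.0288,0,0,-0.0],[0.0331,0.0219,0.0575,0,0,-0.0],[0.0331,0.0219,0.0863,0,0,-0.0],[0.0331,0.0247,0.0866,0,0,-0.0],[0.0331,0.0275,0.0869,0,0,-0.0],[0.0331,0.0303,0.0872,0,0,-0.0],[0.0331,0.0331,0.0875,0,0,-0.0]]
9 [[0.0,0.0018,0.0004,0,0,-0.0],[0.0,0.0062,0.0014,0,0,-0.0],[-0.0,0.0106,0.0027,0,0,-0.0],[0.0,0.0149,0.0042,0,0,-0.0],[0.0,0.0191,0.006,0,0,-0.0],[0.0,0.0232,0.008,0,0,-0.0],[0.0,0.0272,0.0102,0,0,-0.0],[0.0,0.0311,0.0127,0,0,-0.0],[-0.0,0.0348,0.0153,0,0,-0.0]]
8 [[0.0,0.0032,0.0025,0,0,-0.0],[0.0,0.0062,0.0052,0,0,-0.0],[0.0,0.0091,0.0081,0,0,-0.0],[0.0,0.0119,0.0111,0,0,-0.0],[0.0,0.0145,0.0142,0,0,-0.0],[0.0,0.0169,0.0174,0,0,-0.0],[0.0,0.0192,0.0208,0,0,-0.0],[0.0,0.0213,0.0243,0,0,-0.0]]
```

>>> send_rows([
  [0.011,0.0073,0,0,0,0],
  [0.022,0.0146,0,0,0,0],
  [0.033,0.022,0,0,0,0],
  [0.033,0.022,0.029,0,0,0],
  [0.033,0.022,0.0575,0,0,0],
  [0.033,0.022,0.0863,0,0,0],
  [0.033,0.0247,0.0866,0,0,0],
  [0.033,0.0275,0.0869,0,0,0],
  [0.033,0.03,0.0872,0,0,0],
  [0.033,0.033,0.0875,0,0,0],
])

```text
clock: 12.48
tcp_pos: [0.5429, -0.1979, 0.2683]
eef_rot: [0.769, 0.639, 0.0, 0.001]
wrist_force: [0.0, 0.0, -0.3]
grip_width: 0.008
grip_force: 0.0
```

>>> send_rows([
  [0,0.0018,0.0004,0,0,0],
  [0,0.0062,0.0014,0,0,0],
  [0,0.0106,0.0027,0,0,0],
  [0,0.015,0.0042,0,0,0],
  [0,0.019,0.006,0,0,0],
  [0,0.0232,0.008,0,0,0],
  [0,0.0272,0.0102,0,0,0],
  [0,0.031,0.0127,0,0,0],
  [0,0.0348,0.0153,0,0,0],
])

```text
clock: 13.6
tcp_pos: [0.57, -0.2028, 0.255]
eef_rot: [0.769, 0.639, -0.0, -0.0]
wrist_force: [-0.4, 0.5, 0.5]
grip_width: 0.005
grip_force: 0.4
```

Run:
```python
from h import *
pose(); p,d=robot.read_camera("wrist"); W=door(p,d); cv2.imwrite("pics/wrist3.png",p[:,:,::-1])
```

```text
t 13.6 tcp [ 0.57   -0.2028  0.255 ] yaw -10.56 zax [-0.  0. -1.] F [-0.45  0.51  0.51] grip 0.01
door z 0.26412584796379873 ((512.87646484375, -131.20509338378906), (27.22406768798828, 167.9832305908203), 79.3384780883789)
[[ 427.8165 -129.0431]
 [ 592.8998 -160.1212]
 [ 597.9365 -133.3671]
 [ 432.8531 -102.289 ]]
grip rect ((599.536865234375, -192.9871063232422), (48.62003707885742, 23.568050384521484), 89.04312896728516) z 0.27013424701998107 0.28023418344834045
```

View pics/wrist3.png

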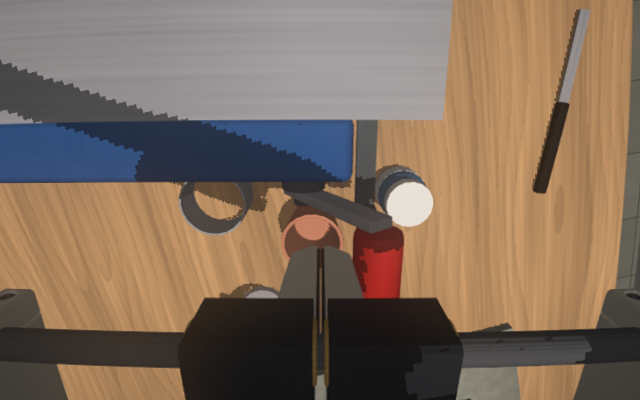

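The grip at (378,265) has swung over with the finger against its hinge side (a is about 0.6). The same push continues.

>>> send_rows([
  [0,0.0032,0.0025,0,0,0],
  [0,0.0062,0.0052,0,0,0],
  [0,0.0091,0.0081,0,0,0],
  [0,0.012,0.0111,0,0,0],
  [0,0.0145,0.0142,0,0,0],
  [0,0.017,0.0174,0,0,0],
  [0,0.0192,0.0208,0,0,0],
  [0,0.0213,0.0243,0,0,0],
])

```text
clock: 14.65
tcp_pos: [0.5867, -0.2059, 0.2356]
eef_rot: [0.769, 0.639, 0.0, -0.0]
wrist_force: [-0.6, -0.0, 1.0]
grip_width: 0.003
grip_force: 0.4
```

Run:
```python
from h import *
pose(); p,d=robot.read_camera("wrist"); W=door(p,d)
```

```text
t 14.65 tcp [ 0.5867 -0.2059  0.2356] yaw -10.56 zax [-0.  0. -1.] F [-0.6  -0.01  1.  ] grip 0.0
door z 0.2640579052974968 ((530.0554809570312, -134.34133911132812), (27.233783721923828, 133.1219024658203), 79.38312530517578)
[[ 462.1252 -135.4619]
 [ 592.9682 -159.9884]
 [ 597.9858 -133.2208]
 [ 467.1428 -108.6943]]
grip rect ((616.357177734375, -195.96292114257812), (48.94925308227539, 24.37554359436035), 88.93081665039062) z 0.2520727071245149 0.2626066636238571
```

Grip centre is about z 0.251 (a about 0.99). I'll back off, rise, and come down on top of it.

Run:
```python
from h import *
T=-10.55
s=at(T,.196,.074,.2357,1)[:4]
s=plan(s,[at(T,.188,.074,.238,1),at(T,.186,.074,.28,3),at(T,.223,.074,.28,3),at(T,.224,.074,.266,3)])
f=lambda a,e=0:at(T,.170+.065*np.sin(a),.074,.215+.065*np.cos(a)+.013-e,1)
s=plan(s,[f(a,.001) for a in np.linspace(.98,1.35,10)])
s=plan(s,[f(a,.002) for a in np.linspace(1.38,1.571,6)])
```

```text
10 [[0.0,-0.01,-0.0029,0,0,-0.0],[0.0,-0.0108,-0.0204,0,0,-0.0],[0.0,-0.0117,-0.0379,0,0,-0.0],[0.0,-0.0125,-0.0554,0,0,-0.0],[0.0,0.0029,-0.0554,0,0,-0.0],[-0.0,0.0183,-0.0554,0,0,-0.0],[-0.0,0.0337,-0.0554,0,0,-0.0],[0.0,0.0342,-0.0495,0,0,-0.0],[-0.0,0.0346,-0.0437,0,0,-0.0],[0.0,0.035,-0.0379,0,0,-0.0]]
10 [[-0.0,-0.0,0.0035,0,0,-0.0],[-0.0,0.0018,0.0063,0,0,-0.0],[-0.0,0.0035,0.0092,0,0,-0.0],[-0.0,0.005,0.0121,0,0,-0.0],[-0.0,0.0065,0.0151,0,0,-0.0],[-0.0,0.0078,0.0182,0,0,-0.0],[-0.0,0.009,0.0213,0,0,-0.0],[-0.0,0.01,0.0245,0,0,-0.0],[-0.0,0.011,0.0277,0,0,-0.0],[-0.0,0.0118,0.031,0,0,-0.0]]
6 [[0.0,0.0005,0.0036,0,0,-0.0],[-0.0,0.001,0.0067,0,0,-0.0],[-0.0,0.0014,0.0098,0,0,-0.0],[0.0,0.0017,0.0129,0,0,-0.0],[-0.0,0.0019,0.016,0,0,-0.0],[0.0,0.002,0.0191,0,0,-0.0]]
```

>>> send_rows([
  [0,-0.01,-0.003,0,0,0],
  [0,-0.011,-0.02,0,0,0],
  [0,-0.012,-0.038,0,0,0],
  [0,-0.0125,-0.0555,0,0,0],
  [0,0.003,-0.0555,0,0,0],
  [0,0.018,-0.0555,0,0,0],
  [0,0.034,-0.0555,0,0,0],
  [0,0.0342,-0.05,0,0,0],
  [0,0.0346,-0.044,0,0,0],
  [0,0.035,-0.038,0,0,0],
])

```text
clock: 15.95
tcp_pos: [0.6137, -0.2109, 0.2655]
eef_rot: [0.769, 0.639, -0.0, -0.0]
wrist_force: [-0.1, -0.0, 0.4]
grip_width: 0.002
grip_force: 0.0
```

>>> send_rows([
  [0,0,0.0035,0,0,0],
  [0,0.0018,0.0063,0,0,0],
  [0,0.0035,0.0092,0,0,0],
  [0,0.005,0.012,0,0,0],
  [0,0.0065,0.015,0,0,0],
  [0,0.0078,0.018,0,0,0],
  [0,0.009,0.0213,0,0,0],
  [0,0.01,0.0245,0,0,0],
  [0,0.011,0.0277,0,0,0],
  [0,0.012,0.031,0,0,0],
])

```text
clock: 17.2
tcp_pos: [0.6235, -0.2128, 0.2411]
eef_rot: [0.769, 0.639, -0.0, -0.0]
wrist_force: [0.5, -0.8, 1.6]
grip_width: 0.005
grip_force: 0.5
```

Run:
```python
from h import *
pose(); p,d=robot.read_camera("wrist"); W=door(p,d)
```

```text
t 17.2 tcp [ 0.6235 -0.2128  0.2411] yaw -10.56 zax [-0.  0. -1.] F [ 0.47 -0.83  1.58] grip 0.01
door z 0.26411861175111356 ((546.3457641601562, -137.0606689453125), (26.97321319580078, 100.33843231201172), 79.64525604248047)
[[ 494.5695 -141.3101]
 [ 593.2738 -159.3452]
 [ 598.122  -132.8112]
 [ 499.4177 -114.7762]]
grip rect ((625.677978515625, -196.90101623535156), (18.208402633666992, 22.371231079101562), 82.84314727783203) z 0.22751018548972765 0.24025966485424785
```

>>> send_rows([
  [0,0.0005,0.0036,0,0,0],
  [0,0.001,0.0067,0,0,0],
  [0,0.0014,0.0098,0,0,0],
  [0,0.0017,0.013,0,0,0],
  [0,0.0019,0.016,0,0,0],
  [0,0.002,0.019,0,0,0],
])

```text
clock: 18.0
tcp_pos: [0.6251, -0.2131, 0.2266]
eef_rot: [0.769, 0.639, 0.0, 0.0]
wrist_force: [-2.3, 0.7, 12.1]
grip_width: 0.008
grip_force: 5.7
```

>>> send_rows([
  [0,0,0.0006,0,0,0],
  [0,0,0.0012,0,0,0],
  [0,0,0.0018,0,0,0],
  [0,0,0.0018,0,0,0],
])

```text
clock: 18.5
tcp_pos: [0.6251, -0.2131, 0.2267]
eef_rot: [0.769, 0.639, 0.0, 0.001]
wrist_force: [-2.1, 1.6, 8.6]
grip_width: 0.004
grip_force: 4.6
```

The hard stop at z 0.2266 matches a level bar (0.215 + 0.012). I'll lift straight off, retreat and check.

>>> send_rows([
  [0,0,-0.01,0,0,0],
  [0,0,-0.03,0,0,0],
  [0,0,-0.08,0,0,0],
  [0,0,-0.13,0,0,0],
  [-0.05,0,-0.18,0,0,0],
  [-0.1,0,-0.2,0,0,0],
  [-0.1,0,-0.2,0,0,0],
])

```text
clock: 19.38
tcp_pos: [0.61, -0.2949, 0.3865]
eef_rot: [0.77, 0.638, 0.0, 0.002]
wrist_force: [0.7, 0.7, 0.8]
grip_width: 0.005
grip_force: 0.0
```

Run:
```python
from h import *
pose(); p,d=robot.read_camera("wrist"); W=door(p,d)
q,e=robot.read_camera("side"); a=cv2.resize(q[100:370,200:440],(533,600),interpolation=cv2.INTER_CUBIC)
cv2.imwrite("pics/side4.png",a[:,:,::-1]); cv2.imwrite("pics/wrist4.png",p[:,:,::-1])
```

```text
t 19.38 tcp [ 0.61   -0.2949  0.3865] yaw -10.77 zax [ 0.002 -0.002 -1.   ] F [0.69 0.73 0.81] grip 0.01
door z 0.2637293726301688 ((499.94384765625, -129.82711791992188), (29.32613754272461, 195.1868133544922), 77.68640899658203)
[[ 401.4685 -123.3399]
 [ 592.165  -164.9658]
 [ 598.4192 -136.3144]
 [ 407.7227  -94.6884]]
grip rect ((625.2166137695312, -203.94033813476562), (34.14246368408203, 22.663227081298828), 79.38996887207031) z 0.2160067032126578 0.226418709573398
```

View pics/side4.png

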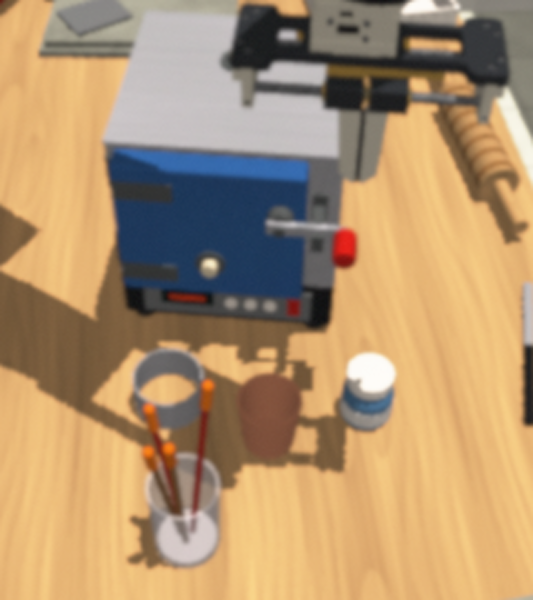

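View pics/wrist4.png

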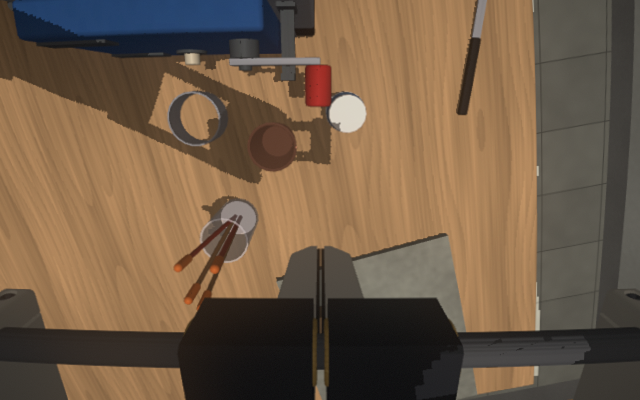

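The door is shut, the bar is level in the keeper (side crop 270–345, row 228; grip top z 0.226), and all four items stand where they were. The hand is clear.

```bash
python3 -c "
from plant import robot
print(robot.finish_job())"
```

```text
the job is handed in; nothing more can be done
None
```

The kiln door is gently shut, the latch bar is fully down in its keeper, the cup, cutter, glaze jar and brush pot are still standing in place, and I handed the job in at about 19.5 s with the hand clear.

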